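# Fit a label holder behind the rack's front lip and hold it home

## Robot

A 6-joint arm with a two-finger parallel gripper is mounted at the origin on a cart in front of the work surface, level with it; the furniture and walls round the work are solid. World frame = base frame: x ahead of the robot, y to its left, z up, the work surface at z = 0. Lengths are in m, angles in degrees, forces in N, time in s.
With the tool pointing down it reaches from about 0.425 to 0.925 m from the base axis. Payload 12.5 kg.
Tool frame: the origin (TCP) lies midway between the tips of the shut fingers; the grasp point (between the pads) lies 19 mm behind it; z points along the fingers, y is the line along which they close (so a half turn about z gives the same grasp; the last joint's range is limited). The gripper opens to 85 mm and grips with 20 to 120 N. Pads are 22 mm wide; open, the fingers measure 114 mm over their backs; the gripper's body (76 mm by 85 mm) begins 54 mm behind the grasp point. The pads swing forward as they close: fully open they stand 13 mm farther back than shut.
Start: joints at [-74.691, 28.126, 89.318, -0, 62.55, -6.05], TCP at [0.228, -0.582, 0.231] pointing down, gripper open.
Joint ranges: [-177.58, 177.58], [-47.91, 125.51], [2.72, 160], [-65.01, 245.01], [3.68, 167.84], [-153.87, 153.87]. Speed limits (degrees/s): [127.2, 127.2, 159.86, 180, 180, 180].

## Interface

Orientations are given as a 3x3 rotation matrix whose columns are the frame's x, y, z axes.
In Python, from plant import sensors, cams, ticket gives the robot as it stands.
- The arm moves only by the tool send_rows, never from a script. Its argument "increments" is a list of rows, each a list of 2 entries, a list of its own where there are three numbers: the shift along the tool's x, y, z in units of 25 mm (1.0 is 25 mm), then the turn about the tool's z in units of 8 degrees (1.0 is 8 degrees). In form: [[[dx, dy, dz], roll], ...]. A call has 1 to 5 rows; each row shifts and turns the commanded pose from where the row before left it, along the tool's axes as they then stand; what a row does not reach is not made up. A row lasts 1/10 s, in which the tool goes at most 50 mm and 8.59 degrees, less where a joint would pass 70% of its speed; a pose out of reach is approached as far as the arm can. A call is refused whole if a number of a shift passes 1 or a number of a turn 1, either way. A call with a gripper value outside its range is refused whole. "grip" is the opening, from 0 (shut) to 1 (fully open), set as the call begins (left out, the last holds). The fingers move at their own pace and stop on an object; the grip force is fixed at half the most. Time passes only in rows, so rows that do not move let the fingers close. It gives the time, the measured TCP pose, the force, the opening and the grip force at its end, in the units of the state.
- sensors.state(): the state, without advancing time (a new reading comes with each control period).
- cams.snapshot(name): name is "scene" or "top"; returns a dict with "pixels" (480x640x3 uint8, red, green, blue), "fx", "fy", "cx", "cy" (pixels), "pose" (4x4, takes a point from camera to world coordinates). Camera axes: x right, y down, z forward; pixel columns grow to the right and rows downward; lengths in m; the calibration is good to about 2 mm. A picture is of the moment at which its call begins. There is no depth.
- ticket.close_job(): hands the job in; it is judged then, once.
The state is a dict: "time_s": time; "joints": joint angles; "joint_vel": joint speeds; "joint_torque": joint torques, N m; "tcp_pos": TCP position; "tcp_rot": TCP orientation; "ft_force": force on the tool from outside, world axes, zero at the start; "moment": the same for the moment, N m; "finger_gap": opening from 0.0 (shut) to 1.0 (fully open); "grip_force": force on a finger pad.
Only numpy, scipy, OpenCV 4.12 (cv2) and the standard library are available. Lean on these libraries where they do the work, as an engineer would, in place of code of your own. Each camera call takes 0.05 s, during which the arm holds its last target. There are 200 camera calls.

## Task

Lift the loose dust cover off the label channel along the front edge of the small component rack and set it down gently and flat on the bench. Then take the longer of the two label holders out of the stand, push it down behind the rack's front lip, label facing out over the lip, until it is fully home against the spring shoe in the channel, and finish while still gripping it and holding it pressed home; nothing is let go at the end. Do not force it, and leave the shorter holder and the other things on the bench where they are.

Things in the scene. Friction and masses are not known exactly. Their poses are not given: they have to be found in the camera images.
- rack: small aluminium component rack, fixed, 112 mm wide (y); its shelf behind the channel reaches to x=62 mm, 30 high. Origin: on the bench under the label channel's centre; x points back. Channel at its front edge, open upward: lip x -8 to -4 mm, top 40 mm up; back wall x 4 to 8 mm, top 52 mm up, so holders can be felt against it; gap 8 mm; end caps 52 mm high, 100 mm apart inside. Spring shoe in its bottom
- shoe (a joint): spring shoe in the channel's bottom, a bar 6 mm wide (x), 84 mm long (y): 0 = up (top 18 mm above the bench), 0.006 m = fully pressed (top 12 mm above the bench, holder home). The spring pushes up with about 5 N at 0 and 10 N at 0.006 and lifts the holder again if let go
- cover: loose dark steel dust cover over the channel, 26 x 122 mm (x, y), 60 g. Origin: centre of the skirts' lower edge, 44 mm above the bench when seated, 0 when on the bench. Starts aligned with the rack. Skirts reach 8 mm down round the channel, 2 mm play. Top plate at 8 to 12 mm above the origin; on it a grip rib 12 mm thick (x), 50 long (y), from 12 to 42 mm up
- stand: grey plastic stand, fixed, 44 x 176 x 56 mm (x, y, z), with one slot 7 mm wide along its y, slot floor 36 mm up. Origin: centre of its underside. The two label holders stand in the slot side by side, 40 mm either side of the middle; which is on which side varies. It stands about a quarter turn from the rack. Right of it, the bench at world x 0.48 to 0.62, y -0.12 to -0.05 is always free
- holder_long: longer white label holder, 40 g: upright plate 5 mm thick (x), 90 long (y), 60 high; on top a grip tab 12 mm thick (x), 36 long (y), 60 to 90 mm above the origin. Origin: middle of the bottom edge. Label window on its -x face. Starts upright in the stand, aligned with it, origin 36 mm up; home in the channel its origin is 12 mm up and its axes lie as the rack's
- holder_left (a point): point on the longer holder 40 mm along its +y and 30 mm above its bottom edge: when fitted with the label facing out it lies on the rack's +y side
- holder_short: the shorter holder, same shape but 50 mm long (y); to be left in the stand. Origin: middle of its bottom edge
- psu_wide: bench power supply, fixed, never moves: a block 154 mm high behind the rack, its near edge from world x 0.53, y 0.13 to x 0.60, y 0.46, its right edge from there to x 0.79, y 0.08; a second one on top, beyond x 0.64, reaches 330 mm. Carry things over its near corner at 0.2 m or more, or pass in front of it. Origin: centre of its underside
- pack_fixture: battery pack fixture, fixed, never moves, about 0.45 by 0.2 m, up to 0.15 m high, right of world y = -0.13. Origin: centre of its underside
- spool: bystander: spool of solder wire, 60 mm round, 40 tall; origin at the centre of its underside
- tape: bystander: roll of tape lying flat, 75 mm round, 19 tall; origin at the centre of its underside
- capacitor: bystander: upright round can capacitor, 35 mm round, 58 tall; origin at the centre of its underside
- heat_sink: bystander: finned heat sink, 36 x 44 x 20 mm; origin at the centre of its underside
- strap: bystander: rolled wrist strap, 50 x 70 x 20 mm; origin at the centre of its underside
- marker: bystander: thin marker pen lying flat, 134 mm long; origin at the centre of its underside
- usb: bystander: small memory stick, 18 x 51 x 8 mm; origin at the centre of its underside

How it is judged (in metres and radians):
On the way, in this order (a step that is already met when the one before it is completed fails the run):
1. the cover is lifted clear of the channel in the fingers (height (world z) of cover above 0.07 m and angle between cover's own z axis and vertical below 0.5 rad and contact force between the fingers and cover above 0.5 N), for 0.1 s.
2. the cover lies flat on the bench, released (height (world z) of cover below 0.006 m and angle between cover's own z axis and vertical below 0.1 rad and contact force between the fingers and cover below 0.1 N and linear speed of cover below 0.03 m/s), for 0.2 s.
3. the longer holder is lifted out of the stand in the fingers (height (world z) of holder_long above 0.065 m and contact force between the fingers and holder_long above 1 N), for 0.1 s.
4. the longer holder is pressed home behind the lip (value of joint shoe above 0.0045 m and z of holder_long in the frame of rack below 0.0145 m and x of holder_long in the frame of rack between -0.005 and 0.005 m and y of holder_left in the frame of rack between 0.025 and 0.055 m and angle between holder_long's own z axis and vertical below 0.1 rad and contact force between holder_long and rack above 4 N and contact force between the fingers and holder_long above 2 N), for 0.3 s.
At the end, for the whole second after the job is handed in: Fingers still grip the long holder, upright and at rest behind the lip, label out, pressed home: shoe down at least 4.5 of 6 mm, bottom edge at most 14.5 mm above the bench, over 4 N on the rack. Cover flat on the bench, released; short holder still in the stand (all of step 2 and all of step 4 and linear speed of holder_long below 0.02 m/s and distance of holder_short from where it was at the start of the episode below 0.03 m and angle between holder_short's own z axis and vertical below 0.2 rad); the arm keeps its last pose, push and grip.
It fails at once if the cover is dropped or thrown (moving faster than 0.6 m/s outside the fingers) (linear speed of cover above 0.6 m/s and contact force between the fingers and cover below 0.1 N).
It fails at once if the holder is forced into the rack with over 60 N (contact force between holder_long and rack above 60 N).
It fails at once if the shorter holder is moved more than 30 mm (distance of holder_short from where it was at the start of the episode above 0.03 m).
It fails at once if a bystander is moved more than 30 mm (distance of any of spool, tape, capacitor, heat_sink, strap, marker, usb from where it was at the start of the episode above 0.03 m).
It also fails if it takes over 64 s, if anything falls off the work surface, if the arm or the gripper's body presses on something with over 40 N, if the wrist force passes 120 N, or if a joint passes its speed limit or range.

## Working session

There is one attempt and no reset: what is moved stays moved. The work goes in short steps, Python scripts to look and compute and a tool call to move; the robot and the scene stay as the last step left them, time stands still between calls to the robot, and variables do not carry over. Pictures are saved under pics/ and viewed, at most 10 in all, crops included, and the job is handed in when it is done.

Besides the shell and the picture viewer there is one more tool, called after "Request:" by a JSON object that holds its "method" and its "body". send_rows: Moves the arm, as the interface text tells. Its arguments: {"type":"object","properties":{"increments":{"type":"array","items":{"type":"array"}},"grip":{"type":"number"}},"required":["increments"]}

```bash
mkdir -p pics; ls; python3 - <<'E'
from plant import sensors,cams
import cv2,numpy as np
s=sensors.state();print(s['time_s'],s['tcp_pos'],np.round(s['tcp_rot'],3),s['finger_gap'])
for n in('scene','top'):
    d=cams.snapshot(n);cv2.imwrite(f'pics/{n}0.png',d['pixels'][:,:,::-1])
    print(n,d['fx'],d['fy'],d['cx'],d['cy'],np.round(d['pose'],4).tolist())
E
```

```text
pics
0.0 [ 0.22756741 -0.58186963  0.23074054] [[ 0.931  0.364 -0.   ]
 [ 0.364 -0.931  0.001]
 [ 0.    -0.001 -1.   ]] 1.0003449490608949
scene 472.7204872927696 472.7204872927696 318.01759103816386 240.92250140157563 [[-0.5833, -0.5149, 0.6282, -0.1221], [-0.8122, 0.3628, -0.4568, 0.5828], [0.0073, -0.7767, -0.6299, 0.705], [0.0, 0.0, 0.0, 1.0]]
top 621.9863650287105 621.9863650287105 318.664233738337 243.3390225967102 [[0.0057, -0.9875, 0.1578, 0.3182], [-0.9997, -0.0093, -0.0216, 0.12], [0.0228, -0.1577, -0.9872, 1.4557], [0.0, 0.0, 0.0, 1.0]]
```

View pics/scene0.png

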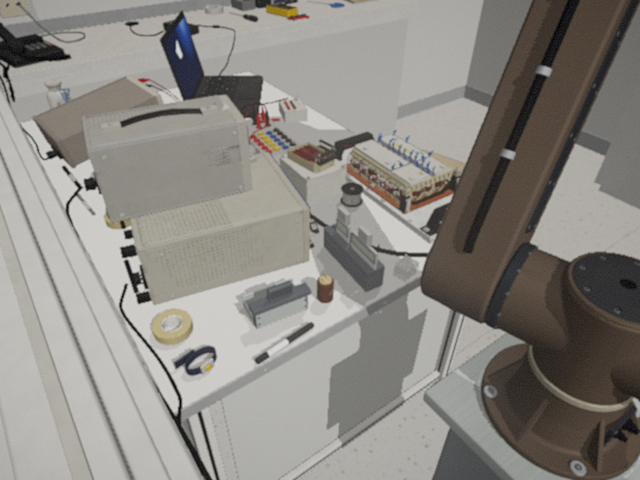

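View pics/top0.png

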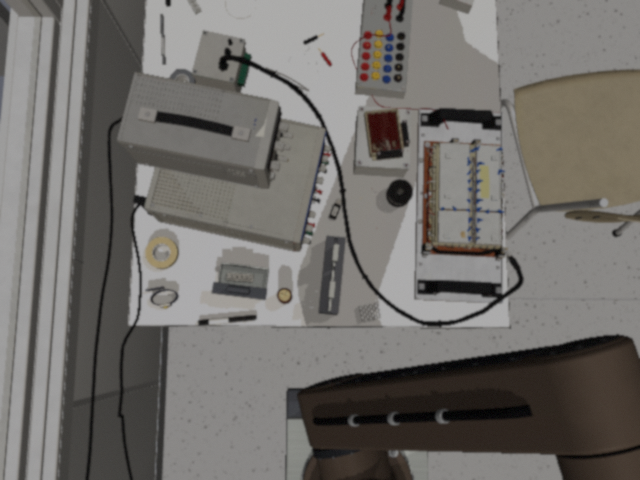

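The overview shows the rack with its dark cover at top (240,285) and scene (278,300). The stand is at top (332,275) and scene (352,255), with the capacitor between them at top (285,296). I'll enlarge both.

```bash
python3 - <<'E'
import cv2
a=cv2.imread('pics/top0.png')[225:325,200:360];b=cv2.imread('pics/scene0.png')[195:335,230:400]
cv2.imwrite('pics/c1.png',cv2.resize(a,None,fx=5,fy=5,interpolation=cv2.INTER_CUBIC))
cv2.imwrite('pics/c2.png',cv2.resize(b,None,fx=4.25,fy=4.25,interpolation=cv2.INTER_CUBIC))
E
```

```text
(no output)
```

View pics/c1.png

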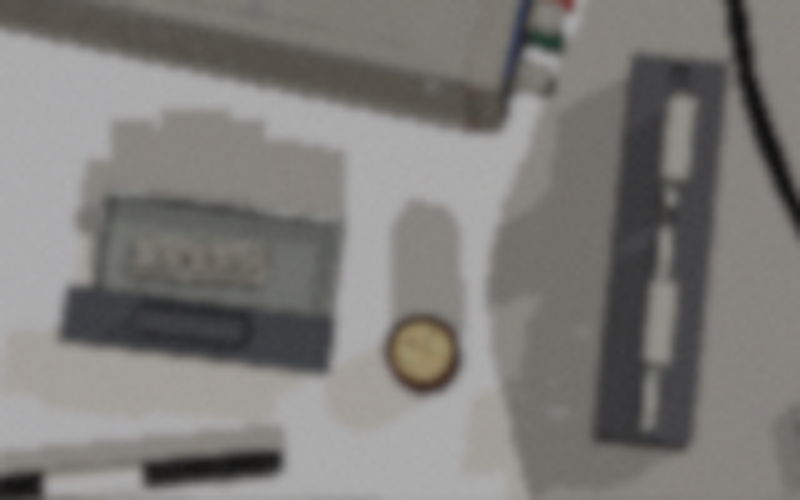

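View pics/c2.png

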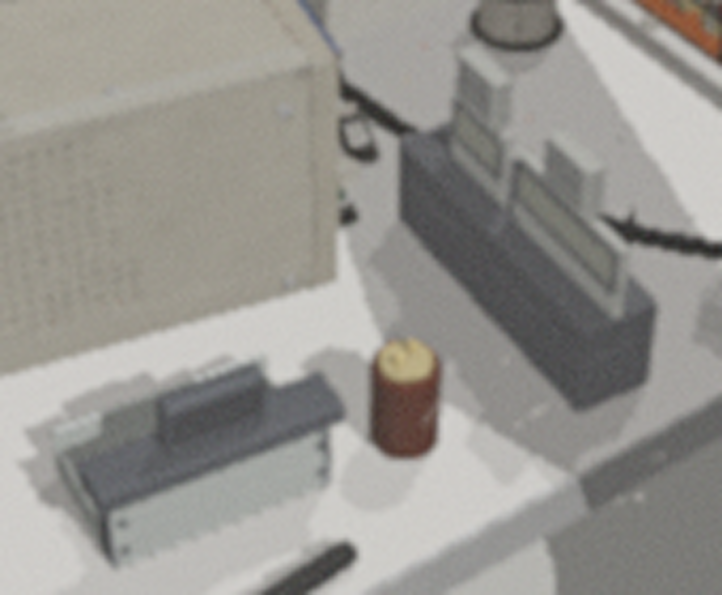

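The crops show the longer holder on the near side of the stand, its tab at top-crop (660,322). Its label faces +y, so it needs about a +90° turn to fit. The cover rib is at top-crop (193,325). I'll turn these into positions.

```bash
cat >h.py <<'E'
import numpy as np
C={}
C['scene']=(472.72,318.02,240.92,np.array([[-0.5833,-0.5149,0.6282,-0.1221],[-0.8122,0.3628,-0.4568,0.5828],[0.0073,-0.7767,-0.6299,0.705]]))
C['top']=(621.99,318.66,243.34,np.array([[0.0057,-0.9875,0.1578,0.3182],[-0.9997,-0.0093,-0.0216,0.12],[0.0228,-0.1577,-0.9872,1.4557]]))
def ray(n,u,v,z):
    f,cx,cy,P=C[n];d=P[:,:3]@[(u-cx)/f,(v-cy)/f,1];o=P[:,3];return (o+d*(z-o[2])/d[2])[:2]
def show(n,name,pts,z,s,ox,oy):
    r=np.array([ray(n,ox+u/s,oy+v/s,z) for u,v in pts]);
    (c,sz,a)=__import__('cv2').minAreaRect((r*1000).astype('float32'))
    print(n,name,np.round(r*1000,1).tolist(),'mean',np.round(r.mean(0)*1000,1),'size',np.round(sz,1),'ang',round(a,1))
E
python3 - <<'E'
from h import *
T=lambda nm,p,z:show('top',nm,p,z,5,200,225)
S=lambda nm,p,z:show('scene',nm,p,z,4.25,230,195)
T('cover',[(68,288),(334,315),(328,371),(62,340)],.056)
T('rib',[(136,303),(253,319),(247,347),(132,330)],.086)
T('stand',[(635,55),(727,65),(690,448),(595,440)],.056)
T('long tab',[(650,282),(676,284),(668,364),(645,362)],.126)
T('short tab',[(668,95),(697,95),(690,180),(664,180)],.126)
T('cap',[(385,352),(462,352),(423,315),(423,393)],.058)
S('cover',[(72,462),(320,375),(345,410),(105,505)],.056)
S('rib',[(160,400),(252,364),(267,373),(172,412)],.086)
S('long tab',[(548,140),(565,135),(605,172),(590,182)],.126)
S('short tab',[(460,55),(478,47),(511,80),(495,90)],.126)
S('standnear',[(580,408),(645,380)],.0)
E
```

```text
top cover [[450.3, 325.1], [439.1, 205.5], [413.9, 207.7], [427.0, 327.0]] mean [432.6 266.3] size [120.3  25.3] ang 84.6
top rib [[441.1, 290.7], [434.5, 239.2], [422.2, 241.5], [429.2, 292.1]] mean [431.8 265.9] size [51.9 12.5] ang 82.6
top stand [[559.1, 70.4], [554.9, 28.3], [380.7, 45.1], [384.0, 87.7]] mean [469.6  57.9] size [ 42.7 176. ] ang 84.4
top long tab [[448.3, 66.1], [447.5, 54.9], [413.2, 58.3], [414.0, 68.1]] mean [430.7  61.9] size [11.2 34.5] ang 86.0
top short tab [[529.6, 58.5], [529.7, 45.9], [492.6, 49.0], [492.5, 60.2]] mean [511.1  53.4] size [12.6 37.9] ang 87.5
top cap [[422.5, 182.2], [422.8, 147.7], [439.2, 165.4], [404.3, 164.9]] mean [422.2 165. ] size [25.1 25.3] ang 47.0
scene cover [[450.3, 329.5], [432.5, 209.5], [407.2, 213.1], [419.9, 330.3]] mean [427.5 270.6] size [121.4  30.2] ang 81.9
scene rib [[434.1, 292.2], [429.9, 247.4], [421.3, 245.1], [424.8, 291.7]] mean [427.6 269.1] size [47.9  9.2] ang 85.7
scene long tab [[441.6, 71.3], [439.9, 62.2], [407.4, 65.2], [405.7, 75.8]] mean [423.7  68.6] size [10.3 36.1] ang 82.9
scene short tab [[521.1, 62.7], [521.4, 51.0], [489.6, 55.2], [487.6, 66.9]] mean [504.9  59. ] size [11.6 35.5] ang 82.9
scene standnear [[387.1, 85.7], [383.4, 46.3]] mean [385.3  66. ] size [39.6  0. ] ang -95.4
```

Request:
{"method": "send_rows", "body": {"increments": [[[0.95,-0.58,0],0],[[0.95,-0.58,0],0],[[0.95,-0.58,0],0],[[0.95,-0.58,0],0],[[0.95,-0.58,0],0]], "grip": 1}}

```text
time_s: 0.6
tcp_pos: [0.3123, -0.4703, 0.2311]
tcp_rot: [[0.931, 0.364, -0.0], [0.364, -0.931, 0.0], [-0.0, -0.0, -1.0]]
ft_force: [0.4, -0.6, -0.0]
finger_gap: 0.997
grip_force: 0.0
```

Request:
{"method": "send_rows", "body": {"increments": [[[0.95,-0.58,0],0],[[0.95,-0.58,0],0],[[0.95,-0.58,0],0],[[0.95,-0.58,0],0],[[0.95,-0.58,0],0]]}}

```text
time_s: 1.1
tcp_pos: [0.3965, -0.3595, 0.2311]
tcp_rot: [[0.931, 0.364, -0.0], [0.364, -0.931, 0.0], [-0.0, -0.0, -1.0]]
ft_force: [-0.9, 0.5, 0.6]
finger_gap: 0.996
grip_force: 0.0
```

Request:
{"method": "send_rows", "body": {"increments": [[[0.95,-0.58,0],0],[[0.95,-0.58,0],0],[[0.95,-0.58,0],0],[[0.95,-0.58,0],0],[[0.95,-0.58,0],0]]}}

```text
time_s: 1.6
tcp_pos: [0.4807, -0.2487, 0.2311]
tcp_rot: [[0.931, 0.364, -0.0], [0.364, -0.931, 0.0], [-0.0, -0.0, -1.0]]
ft_force: [-0.1, -1.1, 0.3]
finger_gap: 0.999
grip_force: 0.0
```

Request:
{"method": "send_rows", "body": {"increments": [[[0.28,-1,0],0],[[0.28,-1,0],0],[[0.28,-1,0],0],[[0.28,-1,0],0],[[0.28,-1,0],0]]}}

```text
time_s: 2.1
tcp_pos: [0.467, -0.1195, 0.2311]
tcp_rot: [[0.931, 0.364, -0.0], [0.364, -0.931, 0.0], [-0.0, -0.0, -1.0]]
ft_force: [-0.1, 0.7, -0.2]
finger_gap: 1.003
grip_force: 0.0
```

Request:
{"method": "send_rows", "body": {"increments": [[[0.28,-1,0],0],[[0.28,-1,0],0],[[0.28,-1,0],0],[[0.28,-1,0],0],[[0.28,-1,0],0]]}}

```text
time_s: 2.6
tcp_pos: [0.454, 0.0096, 0.2312]
tcp_rot: [[0.931, 0.364, -0.0], [0.364, -0.931, -0.0], [-0.0, -0.0, -1.0]]
ft_force: [0.9, 0.1, 0.7]
finger_gap: 0.992
grip_force: 0.0
```

Request:
{"method": "send_rows", "body": {"increments": [[[0.28,-1,0],0],[[0.28,-1,0],0],[[0.28,-1,0],0],[[0.28,-1,0],0],[[0.28,-1,0],0]]}}

```text
time_s: 3.1
tcp_pos: [0.4411, 0.1388, 0.2311]
tcp_rot: [[0.931, 0.364, -0.0], [0.364, -0.931, -0.0], [-0.0, 0.0, -1.0]]
ft_force: [0.3, -0.0, 0.2]
finger_gap: 1.003
grip_force: 0.0
```

Request:
{"method": "send_rows", "body": {"increments": [[[0.28,-1,0],0],[[0.28,-1,0],0],[[0.28,-1,0],0],[[0.28,-1,0],0],[[0.28,-1,0],0]]}}

```text
time_s: 3.6
tcp_pos: [0.4281, 0.2679, 0.2311]
tcp_rot: [[0.931, 0.364, -0.0], [0.364, -0.931, -0.0], [-0.0, 0.0, -1.0]]
ft_force: [0.5, -0.1, 0.1]
finger_gap: 1.001
grip_force: 0.0
```

Request:
{"method": "send_rows", "body": {"increments": [[[0,0,0],-1],[[0,0,0],-1],[[0,0,0],-1],[[0,0,0],-1]]}}

```text
time_s: 4.0
tcp_pos: [0.4283, 0.2669, 0.231]
tcp_rot: [[0.592, 0.806, -0.001], [0.806, -0.592, -0.0], [-0.001, -0.0, -1.0]]
ft_force: [-0.6, -0.8, 0.2]
finger_gap: 0.999
grip_force: 0.0
```

Request:
{"method": "send_rows", "body": {"increments": [[[0,0,0],-1],[[0,0,0],-1],[[0,0,0],-1],[[0,0,0],-0.88]]}}

```text
time_s: 4.4
tcp_pos: [0.4284, 0.2668, 0.231]
tcp_rot: [[0.092, 0.996, -0.0], [0.996, -0.092, -0.0], [-0.0, -0.0, -1.0]]
ft_force: [-0.3, -0.5, 0.3]
finger_gap: 1.001
grip_force: 0.0
```

Request:
{"method": "send_rows", "body": {"increments": [[[0,0.08,1],0],[[0,0,1],0],[[0,0,1],0],[[0,0,1],0],[[0,0,1],0]]}}

```text
time_s: 4.9
tcp_pos: [0.4304, 0.2666, 0.1052]
tcp_rot: [[0.098, 0.995, -0.0], [0.995, -0.098, -0.0], [-0.0, -0.0, -1.0]]
ft_force: [0.6, 0.3, -0.0]
finger_gap: 1.001
grip_force: 0.0
```

Request:
{"method": "send_rows", "body": {"increments": [[[0,0,0.8],0],[[0,0,0.5],0],[[0,0,0.3],0],[[0,0,0.1],0],[[0,0,0],0]]}}

```text
time_s: 5.4
tcp_pos: [0.4307, 0.2667, 0.064]
tcp_rot: [[0.098, 0.995, 0.0], [0.995, -0.098, 0.0], [0.0, 0.0, -1.0]]
ft_force: [-0.3, 0.5, 0.5]
finger_gap: 1.002
grip_force: 0.0
```

```bash
python3 - <<'E'
from plant import sensors,cams
import cv2,numpy as np
a=cams.snapshot('top')['pixels'][225:325,200:330,::-1];b=cams.snapshot('scene')['pixels'][200:350,210:380,::-1]
a=cv2.resize(a,None,fx=3,fy=3,interpolation=2);b=cv2.resize(b,None,fx=2,fy=2,interpolation=2)
c=np.zeros((300,740,3),np.uint8);c[:300,:390]=a;c[:300,395:735]=b;cv2.imwrite('pics/g1.png',c)
E
```

```text
(no output)
```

View pics/g1.png

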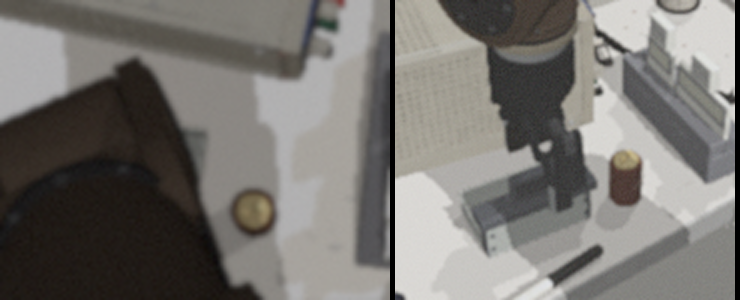

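The view shows the fingers straddling the rib, the front finger at (565,185). Next I go 3 mm lower and close.

Request:
{"method": "send_rows", "body": {"increments": [[[0,0,0.12],0],[[0,0,0],0],[[0,0,0],0],[[0,0,0],0],[[0,0,0],0]], "grip": 0}}

```text
time_s: 6.0
tcp_pos: [0.4307, 0.2667, 0.0609]
tcp_rot: [[0.098, 0.995, 0.0], [0.995, -0.098, 0.0], [0.0, 0.0, -1.0]]
ft_force: [8.9, -1.5, 3.1]
finger_gap: 0.146
grip_force: 8.2
```

Request:
{"method": "send_rows", "body": {"increments": [[[0,0,0],0],[[0,0,0],0],[[0,0,0],0],[[0,0,0],0],[[0,0,0],0]]}}

```text
time_s: 6.5
tcp_pos: [0.4315, 0.2668, 0.061]
tcp_rot: [[0.098, 0.995, 0.002], [0.995, -0.098, 0.001], [0.001, 0.002, -1.0]]
ft_force: [4.8, -3.0, 0.1]
finger_gap: 0.131
grip_force: 59.2
```

Request:
{"method": "send_rows", "body": {"increments": [[[0,0.04,-0.2],0],[[0,0,-0.4],0],[[0,0,-0.6],0],[[0,0,-0.8],0],[[0,0,-1],0]]}}

```text
time_s: 7.0
tcp_pos: [0.4306, 0.2664, 0.1366]
tcp_rot: [[0.097, 0.995, -0.002], [0.995, -0.097, -0.001], [-0.001, -0.002, -1.0]]
ft_force: [-0.3, -0.2, -0.6]
finger_gap: 0.128
grip_force: 58.9
```

Request:
{"method": "send_rows", "body": {"increments": [[[0,0,-1],0],[[0,0,-1],0],[[0,0,-1],0],[[0,0,-0.8],0],[[0,0,-0.2],0]]}}

```text
time_s: 7.5
tcp_pos: [0.4315, 0.2668, 0.2382]
tcp_rot: [[0.097, 0.995, 0.003], [0.995, -0.097, 0.001], [0.001, 0.003, -1.0]]
ft_force: [0.2, -0.5, -0.5]
finger_gap: 0.129
grip_force: 58.9
```

Request:
{"method": "send_rows", "body": {"increments": [[[-0.6,0.26,0],0],[[-0.96,0.42,0],0],[[-0.96,0.42,0],0],[[-0.96,0.42,0],0],[[-0.96,0.42,0],0]]}}

```text
time_s: 8.0
tcp_pos: [0.4685, 0.1504, 0.2352]
tcp_rot: [[0.097, 0.995, -0.001], [0.995, -0.097, -0.0], [-0.0, -0.001, -1.0]]
ft_force: [0.3, 0.0, -0.3]
finger_gap: 0.127
grip_force: 58.9
```

Request:
{"method": "send_rows", "body": {"increments": [[[-0.96,0.42,0],0],[[-0.96,0.42,0],0],[[-0.96,0.42,0],0],[[-0.96,0.42,0],0],[[-0.96,0.42,0],0]]}}

```text
time_s: 8.5
tcp_pos: [0.509, 0.0259, 0.2352]
tcp_rot: [[0.097, 0.995, -0.002], [0.995, -0.097, 0.0], [-0.0, -0.002, -1.0]]
ft_force: [1.5, 0.4, -0.8]
finger_gap: 0.124
grip_force: 58.9
```

Request:
{"method": "send_rows", "body": {"increments": [[[-0.96,0.42,0],0],[[-0.96,0.42,0],0],[[-0.96,0.42,0],0],[[-0.86,0.38,0],0],[[-0.47,0.2,0],0.4]]}}

```text
time_s: 9.0
tcp_pos: [0.5448, -0.0838, 0.235]
tcp_rot: [[0.154, 0.988, -0.002], [0.988, -0.154, 0.0], [0.0, -0.002, -1.0]]
ft_force: [0.0, 1.2, -0.6]
finger_gap: 0.131
grip_force: 58.9
```

Request:
{"method": "send_rows", "body": {"increments": [[[0,0,0],1],[[0,0,0],1],[[0,0,0],1],[[0,0,0],1],[[0,0,0],1]]}}

```text
time_s: 9.5
tcp_pos: [0.5443, -0.0822, 0.235]
tcp_rot: [[0.756, 0.654, -0.002], [0.654, -0.756, 0.0], [-0.001, -0.002, -1.0]]
ft_force: [-0.3, 0.1, -0.2]
finger_gap: 0.128
grip_force: 58.8
```

Request:
{"method": "send_rows", "body": {"increments": [[[0,0,0],1],[[0,0,0],1],[[0,0,0],1],[[0,0,0],1],[[0,0,0],1]]}}

```text
time_s: 10.0
tcp_pos: [0.5443, -0.0821, 0.2351]
tcp_rot: [[1.0, 0.015, -0.002], [0.015, -1.0, 0.0], [-0.002, -0.0, -1.0]]
ft_force: [1.0, 0.8, -0.6]
finger_gap: 0.126
grip_force: 58.8
```

Request:
{"method": "send_rows", "body": {"increments": [[[0,0,0],0.6],[[0,0,0],0.25],[[0,0,0],0]]}}

```text
time_s: 10.3
tcp_pos: [0.5444, -0.0822, 0.2352]
tcp_rot: [[0.995, -0.098, -0.002], [-0.098, -0.995, 0.0], [-0.002, -0.0, -1.0]]
ft_force: [0.3, -0.7, -0.5]
finger_gap: 0.127
grip_force: 58.8
```

Request:
{"method": "send_rows", "body": {"increments": [[[0,0,0.6],0],[[0,0,1],0],[[0,0,1],0],[[0,0,1],0],[[0,0,1],0]]}}

```text
time_s: 10.8
tcp_pos: [0.5445, -0.0822, 0.1195]
tcp_rot: [[0.995, -0.096, -0.001], [-0.096, -0.995, 0.0], [-0.001, -0.0, -1.0]]
ft_force: [1.0, 1.2, -1.0]
finger_gap: 0.127
grip_force: 58.9
```

Request:
{"method": "send_rows", "body": {"increments": [[[0,0,1],0],[[0,0,1],0],[[0,0,0.8],0],[[0,0,0.5],0],[[0,0,0.2],0]]}}

```text
time_s: 11.3
tcp_pos: [0.5444, -0.0822, 0.0321]
tcp_rot: [[0.995, -0.097, -0.002], [-0.097, -0.995, 0.0], [-0.002, -0.0, -1.0]]
ft_force: [0.3, 0.2, -0.4]
finger_gap: 0.127
grip_force: 58.9
```

Request:
{"method": "send_rows", "body": {"increments": [[[0,0,0.1],0],[[0,0,0.1],0],[[0,0,0.1],0],[[0,0,0],0]]}}

```text
time_s: 11.7
tcp_pos: [0.5451, -0.0824, 0.026]
tcp_rot: [[0.995, -0.097, 0.0], [-0.097, -0.995, -0.0], [0.001, 0.0, -1.0]]
ft_force: [-0.3, -0.9, -0.4]
finger_gap: 0.133
grip_force: 58.9
```

Request:
{"method": "send_rows", "body": {"increments": [[[0,0,0.08],0],[[0,0,0.08],0],[[0,0,0.06],0],[[0,0,0.04],0],[[0,0,0],0]]}}

```text
time_s: 12.2
tcp_pos: [0.5449, -0.0824, 0.0191]
tcp_rot: [[0.995, -0.098, -0.0], [-0.098, -0.995, -0.0], [-0.0, 0.0, -1.0]]
ft_force: [-0.4, 0.8, -0.8]
finger_gap: 0.128
grip_force: 58.9
```

Request:
{"method": "send_rows", "body": {"increments": [[[0,0,0.04],0],[[0,0,0.02],0],[[0,0,0],0]]}}

```text
time_s: 12.5
tcp_pos: [0.545, -0.0824, 0.0177]
tcp_rot: [[0.995, -0.098, -0.0], [-0.098, -0.995, -0.0], [-0.0, 0.0, -1.0]]
ft_force: [-0.1, 1.1, -0.0]
finger_gap: 0.126
grip_force: 58.9
```

Request:
{"method": "send_rows", "body": {"increments": [[[0,0,0.04],0],[[0,0,0.02],0],[[0,0,0],0]]}}

```text
time_s: 12.8
tcp_pos: [0.545, -0.0825, 0.017]
tcp_rot: [[0.995, -0.098, 0.001], [-0.098, -0.995, -0.0], [0.001, 0.0, -1.0]]
ft_force: [-3.4, 0.3, 9.8]
finger_gap: 0.126
grip_force: 60.4
```

Request:
{"method": "send_rows", "body": {"increments": [[[0,0,-0.02],0],[[0,0,0],0],[[0,0,0],0],[[0,0,0],0],[[0,0,0],0]], "grip": 0.45}}

```text
time_s: 13.3
tcp_pos: [0.5449, -0.0824, 0.0167]
tcp_rot: [[0.995, -0.098, -0.0], [-0.098, -0.995, -0.0], [-0.0, 0.0, -1.0]]
ft_force: [0.0, -0.1, -2.2]
finger_gap: 0.45
grip_force: 0.0
```

Request:
{"method": "send_rows", "body": {"increments": [[[0,0,-0.2],0],[[0,0,-0.4],0],[[0,0,-0.8],0],[[0,0,-1],0],[[0,0,-1],0]]}}

```text
time_s: 13.8
tcp_pos: [0.5449, -0.0824, 0.1034]
tcp_rot: [[0.995, -0.098, 0.0], [-0.098, -0.995, -0.0], [0.0, 0.0, -1.0]]
ft_force: [0.5, 0.3, -0.4]
finger_gap: 0.446
grip_force: 0.0
```

Request:
{"method": "send_rows", "body": {"increments": [[[0,0,-1],0],[[0,0,-1],0],[[0,0,-1],0],[[0,0,-1],0],[[0,0,-0.6],0]]}}

```text
time_s: 14.3
tcp_pos: [0.5451, -0.0824, 0.2197]
tcp_rot: [[0.995, -0.097, 0.003], [-0.097, -0.995, -0.001], [0.003, 0.001, -1.0]]
ft_force: [0.2, 0.4, -1.0]
finger_gap: 0.449
grip_force: 0.0
```

Request:
{"method": "send_rows", "body": {"increments": [[[-0.65,-0.67,0],0],[[-1,-1,0],0],[[-1,-1,0],0],[[-1,-1,0],0],[[-1,-1,0],0]], "grip": 0.8}}

```text
time_s: 14.8
tcp_pos: [0.4395, 0.046, 0.2176]
tcp_rot: [[0.995, -0.098, 0.001], [-0.098, -0.995, -0.0], [0.001, 0.0, -1.0]]
ft_force: [0.4, -0.0, -0.5]
finger_gap: 0.801
grip_force: 0.0
```

Request:
{"method": "send_rows", "body": {"increments": [[[-0.48,-0.65,0.2],0],[[0,0,0.8],0],[[0,0,0.8],0],[[0,0,0.6],0],[[0,0,0],0]]}}

```text
time_s: 15.3
tcp_pos: [0.4296, 0.0625, 0.1562]
tcp_rot: [[0.995, -0.098, -0.002], [-0.098, -0.995, -0.0], [-0.002, 0.0, -1.0]]
ft_force: [-0.1, 0.2, 0.9]
finger_gap: 0.799
grip_force: 0.0
```

```bash
python3 - <<'E'
from plant import sensors,cams
import cv2,numpy as np
s=sensors.state();print(s['time_s'],s['tcp_pos'],np.round(s['joints'],1))
a=cams.snapshot('top')['pixels'][190:320,320:420,::-1];b=cams.snapshot('scene')['pixels'][150:350,240:440,::-1]
a=cv2.resize(a,None,fx=3,fy=3,interpolation=2);b=cv2.resize(b,None,fx=2.4,fy=2.4,interpolation=2)
c=np.zeros((480,790,3),np.uint8);c[:390,:300]=a;c[:480,305:785]=b;cv2.imwrite('pics/g2.png',c)
E
```

```text
15.3 [0.4295606  0.06252554 0.15617421] [ -0.4  19.3 119.9  -0.   40.9  95.2]
```

View pics/g2.png

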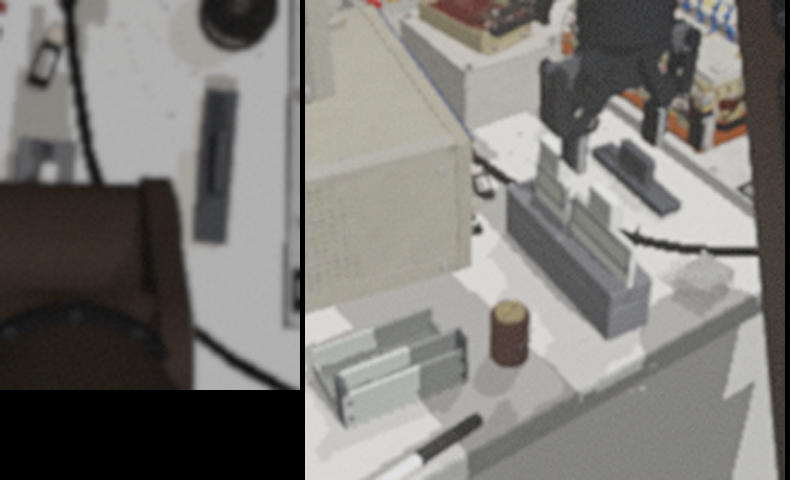

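The cover lies flat at top-crop (215,165), clear of everything. The open fingers at (575,150) and (655,120) straddle the long holder's tab at (603,205), above it. The rack channel is now open at (390,365).

Request:
{"method": "send_rows", "body": {"increments": [[[0,0,0.8],0],[[0,0,0.8],0],[[0,0,0.5],0],[[0,0,0.3],0],[[0,0,0],0]]}}

```text
time_s: 15.9
tcp_pos: [0.4304, 0.0624, 0.0969]
tcp_rot: [[0.995, -0.098, -0.0], [-0.098, -0.995, -0.0], [-0.0, 0.0, -1.0]]
ft_force: [0.2, 0.9, 0.4]
finger_gap: 0.8
grip_force: 0.0
```

Request:
{"method": "send_rows", "body": {"increments": [[[0,0,0],0],[[0,0,0],0],[[0,0,0],0],[[0,0,0],0],[[0,0,0],0]], "grip": 0}}

```text
time_s: 16.4
tcp_pos: [0.4306, 0.0626, 0.0973]
tcp_rot: [[0.995, -0.098, 0.001], [-0.098, -0.995, 0.0], [0.001, -0.0, -1.0]]
ft_force: [-1.0, 1.4, 6.5]
finger_gap: 0.127
grip_force: 59.0
```

Request:
{"method": "send_rows", "body": {"increments": [[[0,0,0],0],[[0,0,0],0],[[0,0,0],0]]}}

```text
time_s: 16.7
tcp_pos: [0.4306, 0.0626, 0.0973]
tcp_rot: [[0.995, -0.098, 0.001], [-0.098, -0.995, 0.0], [0.001, -0.0, -1.0]]
ft_force: [-0.9, 0.6, 5.7]
finger_gap: 0.134
grip_force: 58.9
```

```bash
python3 - <<'E'
import cv2
from plant import cams
b=cams.snapshot('scene')['pixels'][:,:,::-1];cv2.imwrite('pics/s3.png',b)
cv2.imwrite('pics/rack.png',cv2.resize(b[270:335,230:320],None,fx=8,fy=8,interpolation=cv2.INTER_CUBIC))
E
```

```text
(no output)
```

View pics/rack.png

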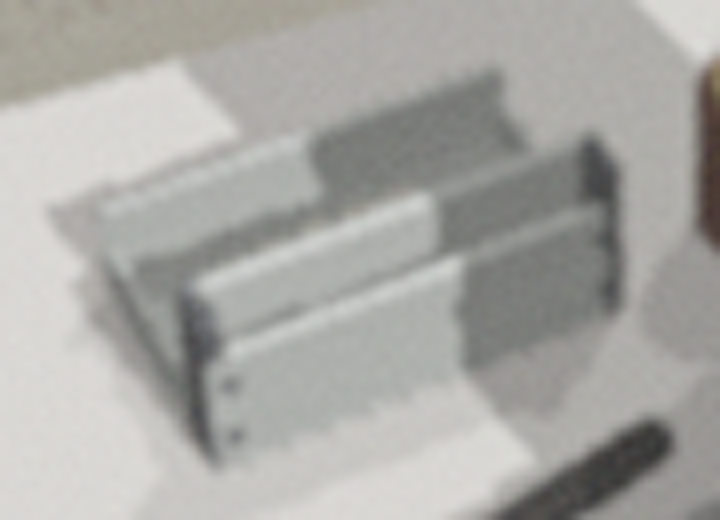

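The rack crop shows the open channel: lip top edge from (225,350) to (600,207), back wall top from (200,285) to (585,150). I'll check the channel from the top camera while lifting the holder.

Request:
{"method": "send_rows", "body": {"increments": [[[0,0,-0.2],0],[[0,0,-0.4],0],[[0,0,-0.8],0],[[0,0,-1],0],[[0,0,-1],0]]}}

```text
time_s: 17.25
tcp_pos: [0.4299, 0.0624, 0.1833]
tcp_rot: [[0.995, -0.098, -0.001], [-0.098, -0.995, -0.0], [-0.0, 0.0, -1.0]]
ft_force: [-0.1, -0.0, -0.8]
finger_gap: 0.129
grip_force: 58.8
```

Request:
{"method": "send_rows", "body": {"increments": [[[0,0,-1],0],[[0,0,-0.8],0],[[0,0,-0.4],0],[[0,0,0],0]]}}

```text
time_s: 17.65
tcp_pos: [0.4305, 0.0625, 0.238]
tcp_rot: [[0.995, -0.098, 0.002], [-0.098, -0.995, -0.0], [0.002, -0.0, -1.0]]
ft_force: [0.4, 0.8, -0.9]
finger_gap: 0.127
grip_force: 58.8
```

```bash
python3 - <<'E'
import cv2
from plant import cams
b=cams.snapshot('top')['pixels'][:,:,::-1]
cv2.imwrite('pics/rackt.png',cv2.resize(b[258:308,205:275],None,fx=11,fy=11,interpolation=cv2.INTER_CUBIC))
E
```

```text
(no output)
```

View pics/rackt.png

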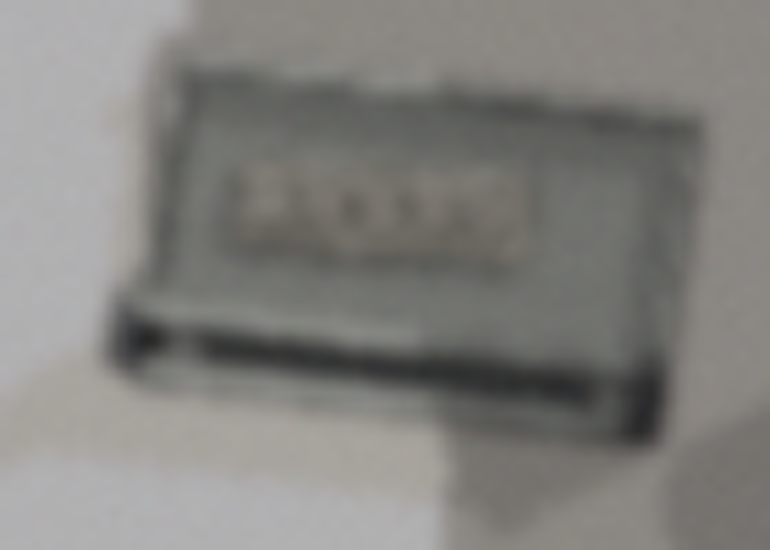

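```bash
python3 - <<'E'
from h import *
T=lambda nm,p,z:show('top',nm,p,z,11,205,258)
S=lambda nm,p,z:show('scene',nm,p,z,8,230,270)
T('shoe',[(200,330),(600,372),(600,404),(200,362)],.018)
T('caps',[(112,292),(668,362),(660,443),(104,372)],.052)
S('lip outer top',[(218,352),(602,207)],.04)
S('back top front edge',[(205,292),(585,152)],.052)
S('bottom front',[(215,465),(618,308)],0)
E
```

```text
top shoe [[441.6, 308.2], [433.4, 224.3], [426.7, 224.2], [434.9, 308.0]] mean [434.2 266.2] size [85.1  6.7] ang 84.4
top caps [[446.4, 322.0], [432.9, 208.0], [416.3, 209.3], [430.0, 323.1]] mean [431.4 265.6] size [115.4  16.6] ang 83.3
scene lip outer top [[430.1, 320.4], [417.1, 220.3]] mean [423.6 270.4] size [100.9   0. ] ang -97.4
scene back top front edge [[438.2, 318.2], [425.1, 219.7]] mean [431.6 269. ] size [99.4  0. ] ang -97.6
scene bottom front [[432.2, 323.4], [418.1, 215.2]] mean [425.2 269.3] size [109.1   0. ] ang -97.4
```

Request:
{"method": "send_rows", "body": {"increments": [[[-0.06,-0.6,0],0],[[-0.1,-1,0],0],[[-0.1,-1,0],0],[[-0.12,-1,0],0],[[-0.1,-1,0],0]]}}

```text
time_s: 18.2
tcp_pos: [0.429, 0.1789, 0.2355]
tcp_rot: [[0.995, -0.098, -0.002], [-0.098, -0.995, -0.001], [-0.002, 0.001, -1.0]]
ft_force: [0.7, -0.1, -0.4]
finger_gap: 0.132
grip_force: 58.8
```

Request:
{"method": "send_rows", "body": {"increments": [[[-0.1,-1,0],0],[[-0.1,-1,0],0],[[-0.1,-1,0],0],[[-0.1,-0.5,0],0],[[0,0,0],-0.6]]}}

```text
time_s: 18.7
tcp_pos: [0.4276, 0.2671, 0.2356]
tcp_rot: [[1.0, -0.012, -0.002], [-0.012, -1.0, -0.001], [-0.002, 0.001, -1.0]]
ft_force: [-0.9, -0.7, -0.8]
finger_gap: 0.127
grip_force: 58.8
```

Request:
{"method": "send_rows", "body": {"increments": [[[0,0,0],-1],[[0,0,0],-1],[[0,0,0],-1],[[0,0,0],-1],[[0,0,0],-1]]}}

```text
time_s: 19.2
tcp_pos: [0.4278, 0.2656, 0.2359]
tcp_rot: [[0.771, 0.636, -0.002], [0.636, -0.771, -0.001], [-0.002, -0.0, -1.0]]
ft_force: [0.3, -0.1, -0.7]
finger_gap: 0.133
grip_force: 58.7
```

Request:
{"method": "send_rows", "body": {"increments": [[[0,0,0],-1],[[0,0,0],-1],[[0,0,0],-1],[[0,0,0],-1],[[0,0,0],-1]]}}

```text
time_s: 19.7
tcp_pos: [0.4279, 0.2656, 0.2359]
tcp_rot: [[0.182, 0.983, -0.001], [0.983, -0.182, -0.001], [-0.001, -0.001, -1.0]]
ft_force: [0.3, -0.4, -0.6]
finger_gap: 0.128
grip_force: 58.7
```

Request:
{"method": "send_rows", "body": {"increments": [[[0,0,0.3],-0.6],[[0,0,0.8],0],[[0,0,0.8],0],[[0,0,0.8],0],[[0,0,0.4],0]]}}

```text
time_s: 20.2
tcp_pos: [0.4274, 0.2654, 0.1572]
tcp_rot: [[0.105, 0.994, -0.003], [0.995, -0.105, -0.002], [-0.002, -0.003, -1.0]]
ft_force: [-0.2, 0.1, -0.1]
finger_gap: 0.128
grip_force: 58.8
```

Request:
{"method": "send_rows", "body": {"increments": [[[0,0,0],0],[[0,0,0],0]]}}

```text
time_s: 20.4
tcp_pos: [0.4283, 0.2661, 0.1595]
tcp_rot: [[0.105, 0.995, -0.0], [0.995, -0.105, -0.0], [-0.0, -0.0, -1.0]]
ft_force: [0.2, -1.1, -0.0]
finger_gap: 0.131
grip_force: 58.8
```

Request:
{"method": "send_rows", "body": {"increments": [[[0,0,0.6],0],[[0,0,0.6],0],[[0,0,0.4],0],[[0,0,0.3],0],[[0,0,0.2],0]]}}

```text
time_s: 20.9
tcp_pos: [0.4283, 0.2662, 0.1066]
tcp_rot: [[0.105, 0.995, 0.0], [0.995, -0.105, 0.0], [0.0, 0.0, -1.0]]
ft_force: [0.5, 1.6, -1.1]
finger_gap: 0.13
grip_force: 58.8
```

Request:
{"method": "send_rows", "body": {"increments": [[[0,0,0],0],[[0,0.06,0],0],[[0,0.04,0],0],[[0,0,0],0]]}}

```text
time_s: 21.3
tcp_pos: [0.431, 0.266, 0.1071]
tcp_rot: [[0.105, 0.995, 0.001], [0.995, -0.105, 0.0], [0.0, 0.001, -1.0]]
ft_force: [-0.6, -0.7, -0.4]
finger_gap: 0.127
grip_force: 58.8
```

Request:
{"method": "send_rows", "body": {"increments": [[[0,0.04,0],0],[[0,0.02,0],0],[[0,0,0],0],[[0,0,0],0]]}}

```text
time_s: 21.7
tcp_pos: [0.4321, 0.2657, 0.1068]
tcp_rot: [[0.105, 0.995, 0.0], [0.995, -0.105, -0.0], [-0.0, 0.0, -1.0]]
ft_force: [1.2, -0.2, 0.7]
finger_gap: 0.129
grip_force: 58.8
```

No contact yet at x=0.4321, so I keep feeling for the back wall.

Request:
{"method": "send_rows", "body": {"increments": [[[0,0.04,0],0],[[0,0,0],0],[[0,0,0],0]]}}

```text
time_s: 22.0
tcp_pos: [0.4332, 0.2656, 0.1068]
tcp_rot: [[0.105, 0.995, 0.0], [0.995, -0.105, -0.0], [-0.0, 0.0, -1.0]]
ft_force: [0.5, 0.3, -0.7]
finger_gap: 0.129
grip_force: 58.8
```

Request:
{"method": "send_rows", "body": {"increments": [[[0,0.03,0],0],[[0,0,0],0],[[0,0,0],0]]}}

```text
time_s: 22.3
tcp_pos: [0.4339, 0.2655, 0.1067]
tcp_rot: [[0.105, 0.995, -0.0], [0.995, -0.105, -0.0], [-0.0, -0.0, -1.0]]
ft_force: [-0.3, 0.4, -0.8]
finger_gap: 0.128
grip_force: 58.8
```

Request:
{"method": "send_rows", "body": {"increments": [[[0,0.03,0],0],[[0,0,0],0],[[0,0,0],0]]}}

```text
time_s: 22.6
tcp_pos: [0.4347, 0.2655, 0.1068]
tcp_rot: [[0.105, 0.995, 0.0], [0.995, -0.105, -0.0], [-0.0, 0.0, -1.0]]
ft_force: [-0.7, 0.4, 0.0]
finger_gap: 0.133
grip_force: 58.7
```

Request:
{"method": "send_rows", "body": {"increments": [[[0,0.03,0],0],[[0,0,0],0],[[0,0,0],0]]}}

```text
time_s: 22.9
tcp_pos: [0.4351, 0.2654, 0.1067]
tcp_rot: [[0.105, 0.995, -0.001], [0.995, -0.105, -0.0], [-0.0, -0.001, -1.0]]
ft_force: [-2.3, 0.6, -0.3]
finger_gap: 0.129
grip_force: 59.0
```

Request:
{"method": "send_rows", "body": {"increments": [[[0,0.03,0],0],[[0,0,0],0],[[0,0,0],0]]}}

```text
time_s: 23.2
tcp_pos: [0.4355, 0.2653, 0.1067]
tcp_rot: [[0.105, 0.994, -0.002], [0.994, -0.105, -0.0], [-0.0, -0.001, -1.0]]
ft_force: [-3.9, 1.8, 1.9]
finger_gap: 0.135
grip_force: 59.2
```

```bash
python3 - <<'E'
from plant import sensors
import numpy as np
s=sensors.state();print(s['time_s'],np.round(s['tcp_pos'],4),np.round(s['ft_force'],1),np.round(s['moment'],2))
E
```

```text
23.2 [0.4355 0.2653 0.1067] [-3.9  1.8  1.9] [ 0.44  1.1  -0.19]
```

Request:
{"method": "send_rows", "body": {"increments": [[[0,-0.06,0],0],[[0,-0.045,0],0],[[0,0,0],0],[[0,0,0],0]]}}

```text
time_s: 23.6
tcp_pos: [0.4338, 0.2656, 0.1068]
tcp_rot: [[0.104, 0.995, 0.001], [0.995, -0.104, 0.0], [0.0, 0.001, -1.0]]
ft_force: [0.4, 0.6, -0.6]
finger_gap: 0.129
grip_force: 58.8
```

```bash
python3 - <<'E'
from plant import sensors
import numpy as np
s=sensors.state();print(s['time_s'],np.round(s['tcp_pos'],4),np.round(s['ft_force'],1),np.round(s['moment'],2))
E
```

```text
23.6 [0.4338 0.2656 0.1068] [ 0.4  0.6 -0.6] [-0.03  0.01  0.05]
```

The contact moment shows the -y end touched first, so I turn 0.7° more and go down between lip and wall.

Request:
{"method": "send_rows", "body": {"increments": [[[0,0.01,0],0.09],[[0,0,0],0],[[0,0,0.1],0],[[0,0,0.1],0],[[0,0,0],0]]}}

```text
time_s: 24.1
tcp_pos: [0.4336, 0.2655, 0.1014]
tcp_rot: [[0.117, 0.993, -0.001], [0.993, -0.117, -0.0], [-0.0, -0.0, -1.0]]
ft_force: [-0.7, 0.3, -0.0]
finger_gap: 0.13
grip_force: 58.8
```

Request:
{"method": "send_rows", "body": {"increments": [[[0,0,0.08],0],[[0,0,0.08],0],[[0,0,0.08],0],[[0,0,0],0]]}}

```text
time_s: 24.5
tcp_pos: [0.4337, 0.2655, 0.0955]
tcp_rot: [[0.117, 0.993, -0.0], [0.993, -0.117, -0.0], [-0.0, -0.0, -1.0]]
ft_force: [-0.0, 0.1, 0.4]
finger_gap: 0.13
grip_force: 58.8
```

Request:
{"method": "send_rows", "body": {"increments": [[[0,0,0.12],0],[[0,0,0.12],0],[[0,0,0.12],0],[[0,0,0.12],0],[[0,0,0],0]]}}

```text
time_s: 25.0
tcp_pos: [0.4336, 0.2655, 0.0833]
tcp_rot: [[0.117, 0.993, -0.001], [0.993, -0.117, -0.0], [-0.0, -0.001, -1.0]]
ft_force: [-0.5, 0.2, 0.4]
finger_gap: 0.126
grip_force: 58.8
```

Request:
{"method": "send_rows", "body": {"increments": [[[0,0,0.06],0],[[0,0,0.06],0],[[0,0,0.04],0],[[0,0,0],0]]}}

```text
time_s: 25.4
tcp_pos: [0.4337, 0.2655, 0.0797]
tcp_rot: [[0.117, 0.993, -0.0], [0.993, -0.117, -0.0], [-0.0, -0.0, -1.0]]
ft_force: [0.4, 0.3, 0.2]
finger_gap: 0.129
grip_force: 58.8
```

Request:
{"method": "send_rows", "body": {"increments": [[[0,0,0.04],0],[[0,0,0.04],0],[[0,0,0],0]]}}

```text
time_s: 25.7
tcp_pos: [0.4338, 0.2656, 0.0779]
tcp_rot: [[0.117, 0.993, 0.0], [0.993, -0.117, 0.0], [0.0, 0.0, -1.0]]
ft_force: [-0.4, 0.8, 5.5]
finger_gap: 0.129
grip_force: 59.5
```

Request:
{"method": "send_rows", "body": {"increments": [[[0,0,0.04],0],[[0,0,0.04],0],[[0,0,0],0]]}}

```text
time_s: 26.0
tcp_pos: [0.4339, 0.2656, 0.076]
tcp_rot: [[0.117, 0.993, 0.0], [0.993, -0.117, 0.0], [0.0, 0.0, -1.0]]
ft_force: [-1.8, -1.2, 7.5]
finger_gap: 0.128
grip_force: 59.7
```

Request:
{"method": "send_rows", "body": {"increments": [[[0,0,0.04],0],[[0,0,0.02],0],[[0,0,0],0]]}}

```text
time_s: 26.3
tcp_pos: [0.4339, 0.2656, 0.0746]
tcp_rot: [[0.117, 0.993, 0.0], [0.993, -0.117, 0.0], [0.0, 0.0, -1.0]]
ft_force: [-1.5, -1.2, 8.5]
finger_gap: 0.127
grip_force: 59.9
```

Request:
{"method": "send_rows", "body": {"increments": [[[0,0,0.04],0],[[0,0,0.02],0],[[0,0,0],0]]}}

```text
time_s: 26.6
tcp_pos: [0.4339, 0.2656, 0.0733]
tcp_rot: [[0.117, 0.993, 0.001], [0.993, -0.117, 0.0], [0.0, 0.001, -1.0]]
ft_force: [-1.5, -1.3, 9.2]
finger_gap: 0.129
grip_force: 60.2
```

Request:
{"method": "send_rows", "body": {"increments": [[[0,0,0.03],0],[[0,0,0],0],[[0,0,0],0]]}}

```text
time_s: 26.9
tcp_pos: [0.434, 0.2656, 0.0732]
tcp_rot: [[0.117, 0.993, 0.001], [0.993, -0.117, 0.0], [0.001, 0.001, -1.0]]
ft_force: [-3.9, -2.7, 19.3]
finger_gap: 0.13
grip_force: 61.8
```

The force jumped to 19 N with no further travel, so the holder is fully home. I'll hold it and check once.

Request:
{"method": "send_rows", "body": {"increments": [[[0,0,0],0],[[0,0,0],0],[[0,0,0],0],[[0,0,0],0],[[0,0,0],0]]}}

```text
time_s: 27.4
tcp_pos: [0.434, 0.2656, 0.0732]
tcp_rot: [[0.117, 0.993, 0.001], [0.993, -0.117, 0.0], [0.001, 0.001, -1.0]]
ft_force: [-3.4, -2.3, 19.2]
finger_gap: 0.131
grip_force: 61.8
```

```bash
python3 - <<'E'
import cv2
from plant import cams
b=cams.snapshot('scene')['pixels'][130:350,200:440,::-1]
cv2.imwrite('pics/end.png',cv2.resize(b,None,fx=2.7,fy=2.7,interpolation=2))
E
```

```text
(no output)
```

View pics/end.png

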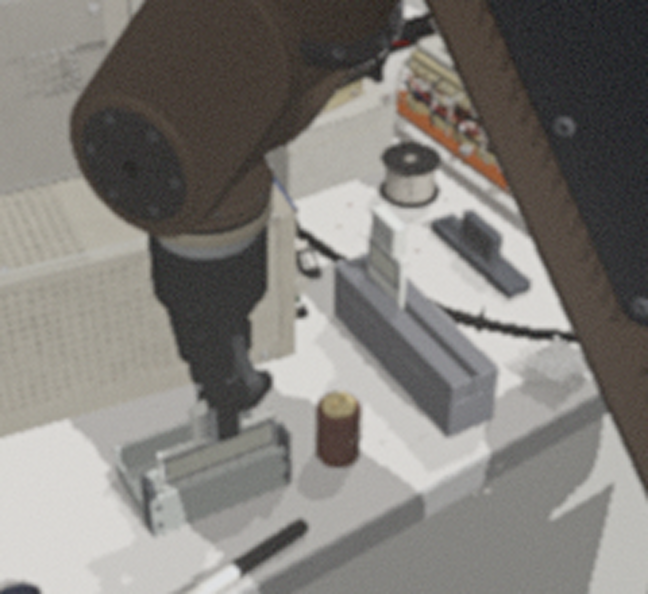

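The holder sits in the channel with its label showing over the lip at (225,450). The short holder is still in the stand at (390,255), the cover is flat at (480,255), and the bystanders have not moved. Handing in.

```bash
python3 -c "
from plant import ticket
print(ticket.close_job())"
```

```text
the job is handed in; nothing more can be done
None
```

The job is handed in: the cover lies flat and released on the bench, and the long holder is gripped and pressed home at about 19 N with its label facing out; the short holder and bystanders look untouched, and no verdict was returned.

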